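# Sort two battery packs by inspection tag and start the charge

## Task

Sort the two battery packs by the inspection tag on top: the one with the round tag has passed and goes flat into the nest of the charging dock, the one with the cross-shaped tag is rejected and goes flat into the nest of the steel reject tray. Keep the packs upright and set them down gently, not dropped or banged; once both are in place and let go, switch the dock on by pressing the raised end of its green rocker all the way down. Leave the reaction foot, the brass adaptor and the hex key where they are.

Things in the scene. Friction and masses are not known exactly. Their poses are not given: they have to be found in the camera images.
- pack_pass: yellow battery pack, box 100 (x) x 60 (y) x 42 high, about 0.5 kg; black rail block centred on top, 70 (x) x 38 (y), 42 to 64 mm high: the part to grip, across its 38 mm. On it a 3 mm thick aluminium tag: a disc 32 mm across (passed). Origin: centre of underside, z up. The packs differ only in the tag; either may be nearer.
- pack_reject: yellow battery pack, box 100 (x) x 60 (y) x 42 high, about 0.5 kg; black rail block centred on top, 70 (x) x 38 (y), 42 to 64 mm high: the part to grip, across its 38 mm. On it a 3 mm thick aluminium tag: a diagonal cross, arms 40 x 9 mm (rejected). Origin: centre of underside, z up. The packs differ only in the tag; either may be nearer.
- charge_nest (a point): nest floor centre of the grey plastic charging dock (fixed, left or right); nest inside 112 (x) x 72 (y), floor 8 mm above the table, walls 6 thick, rim 18 above the floor. Pack may lie either way round. Disc plate on the near (-x) apron; beyond the far wall a housing 72 (x) x 84 (y), 40 high, with the green rocker.
- reject_nest (a point): nest floor centre of the bare steel reject tray (fixed, on the other side, no switch); nest inside 112 (x) x 72 (y), floor 8 mm above the table, walls 6 thick, rim 18 above the floor. Pack may lie either way round. Cross plate on the near (-x) apron.
- rocker (a joint): angle of the dock's green rocker plate (30 x 60 x 8 mm), which rocks about the dock's x axis on a pivot 52 mm above the table, 98 mm in +x of the charge nest's centre: near 0 = off, end on the dock's +y side raised, top 64 mm above the table; 0.56 = on, that end fully down. Stays where left; about 3 N moves it.
- rocker_press (a point): point on the rocker's upper face near the end that is raised when off (22 mm from the pivot), moving with it: press straight down here, about 12 mm to full travel
- reaction_foot: loose grey steel reaction foot (bystander): 52 mm round boss, 22 mm high, at the origin (underside), with an arm along its x to an upright block 104 mm away, 45 mm high
- gauge_adaptor: loose brass gauge adaptor standing upright (bystander): stepped round piece 40 mm in diameter, 52 mm high; origin: centre of the underside
- hex_key: loose stubby zinc-plated hex key lying flat (bystander): L of 10 mm bar, long leg 90 mm along its x, short leg 32 mm to +y at the +x end; origin: under the middle of the long leg
There are look-alikes about, which are no part of the job. What is shaped like the pack_pass but orange or purple is not meant.

How it is judged:
On the way, in this order (a step that is already met when the one before it is completed fails the run):
1. the round-tag pack lies flat in the charging nest and the cross-tag pack flat in the reject nest, both let go (x of pack_pass in the frame of charge_nest between -0.01 and 0.01 m and y of pack_pass in the frame of charge_nest between -0.01 and 0.01 m and z of pack_pass in the frame of charge_nest below 0.004 m and angle between each of pack_pass, pack_reject's own z axis and vertical below 0.06 rad and linear speed of each of pack_pass, pack_reject below 0.03 m/s and x of pack_reject in the frame of reject_nest between -0.01 and 0.01 m and y of pack_reject in the frame of reject_nest between -0.01 and 0.01 m and z of pack_reject in the frame of reject_nest below 0.004 m and contact force between the fingers and pack_pass below 0.1 N and contact force between the fingers and pack_reject below 0.1 N), for 0.2 s.
2. the green rocker is pressed over to on (value of joint rocker above 0.45 rad), for 0.1 s.
At the end, for the whole second after the job is handed in: The round-tag pack rests in the charging nest and the cross-tag pack in the reject nest, each within 10 mm of the nest's centre in its x and y, within 4 mm of its floor, upright within 0.06 rad and still; the rocker stands past 0.45 rad (x of pack_pass in the frame of charge_nest between -0.01 and 0.01 m and y of pack_pass in the frame of charge_nest between -0.01 and 0.01 m and z of pack_pass in the frame of charge_nest below 0.004 m and angle between each of pack_pass, pack_reject's own z axis and vertical below 0.06 rad and linear speed of each of pack_pass, pack_reject below 0.03 m/s and x of pack_reject in the frame of reject_nest between -0.01 and 0.01 m and y of pack_reject in the frame of reject_nest between -0.01 and 0.01 m and z of pack_reject in the frame of reject_nest below 0.004 m and value of joint rocker above 0.45 rad); the robot touches nothing.
It fails at once if the reaction foot, gauge adaptor or hex key moved more than 25 mm (distance of any of reaction_foot, gauge_adaptor, hex_key from where it was at the start of the episode above 0.025 m).
It fails at once if a battery pack tipped more than 0.6 rad (angle between any of pack_pass, pack_reject's own z axis and vertical above 0.6 rad).
It fails at once if a pack banged or pressed on a nest with more than 80 N (contact force between any of pack_pass, pack_reject and dock above 80 N or contact force between any of pack_pass, pack_reject and reject_tray above 80 N).
It fails at once if a pack dropped (falling free, touching nothing, faster than 0.4 m/s: a fall of about 10 mm) ((contact force between pack_pass and anything else below 0.05 N and linear speed of pack_pass above 0.4 m/s) or (contact force between pack_reject and anything else below 0.05 N and linear speed of pack_reject above 0.4 m/s)).
It also fails if it takes over 51 s, if anything falls off the work surface, if the arm or the gripper's body presses on something with over 40 N, if the wrist force passes 120 N, or if a joint passes its speed limit or range.

## Robot

A 7-joint arm with a two-finger parallel gripper is mounted at the origin on the work surface. World frame = base frame: x ahead of the robot, y to its left, z up, the work surface at z = 0. Lengths are in m, angles in rad, forces in N, time in s.
With the tool pointing down it reaches from about 0.425 to 0.875 m from the base axis. Payload 4.7 kg.
Tool frame: the origin (TCP) lies between the finger pads; the fingertips stand 14 mm ahead of it and the grasp point (between the pads) lies 5 mm behind it; z points along the fingers, y is the line along which they close (so a half turn about z gives the same grasp; the last joint's range is limited). The gripper opens to 87 mm and grips with 3 to 60 N. Pads are 19 mm wide; open, the fingers measure 117 mm over their backs; the gripper's body (75 mm by 190 mm) begins 51 mm behind the grasp point.
Start: joints at [1.152, 0.321, -0.07, 1.45, 0.023, 1.371, -0.057], TCP at [0.273, -0.59, 0.237] pointing down, gripper open.
Joint ranges: [-2.86, 2.86], [-0.3, 2.09], [-1.38, 1.24], [0.06, 2.45], [-1.56, 4.7], [0.09, 2.05], [-2.69, 2.69]. Speed limits (rad/s): [2.57, 2.57, 3.14, 3.14, 3.14, 3.14, 3.14].

## Interface

Orientations are given as a rotation vector (axis times angle).
In Python, from bench import get_state, get_image, camera_params, close_job gives the robot as it stands. The module is installed in compiled form; this text tells all that it offers.
- The arm moves only by the tool arm_command, never from a script. Its argument "motion" is a list of rows, each a list of 5 numbers: the finger opening in mm, from 0 to 87, then the shift along the tool's x, y, z in mm, then the turn about the tool's z in degrees. In form: [[gripper, x, y, z, spin], ...]. A call has 1 to 5 rows; each row is the pose to reach, as a shift and turn from the pose commanded when the call began, along the tool's axes at that moment; what a row does not reach only later rows make up. A row lasts 1/12 s, in which the tool goes at most 41.7 mm and 7.16 degrees, less where a joint would pass 70% of its speed; a pose out of reach is approached as far as the arm can. A call with a gripper value outside its range is refused whole. The fingers move at their own pace and stop on an object; "newtons" is the grip in N (left out, the last holds). Time passes only in rows, so rows that repeat a pose let the fingers close. It gives the time, the measured TCP pose, the force, the opening and the grip force at its end, in the units of the state.
- get_state(): the state, without advancing time (a new reading comes with each control period).
- get_image(name): name is "side" or "top"; returns (picture, depth): 384x512x3 uint8, red, green, blue; 384x512 float32, m along the optical axis (not along the pixel's ray), 0 where there is no reading.
- camera_params(name): a dict with "intrinsics" (3x3 intrinsics, pixels), "D" ([k1, k2, p1, p2, k3] as OpenCV has them; the pictures are not rectified), "extrinsics" (4x4, takes a point from camera to world coordinates). Camera axes: x right, y down, z forward; pixel columns grow to the right and rows downward; lengths in m; the calibration is good to about 2 mm. A picture is of the moment at which its call begins. camera_params takes no time and is no camera call.
- close_job(): hands the job in; it is judged then, once.
The state is a dict: "time": time; "joint_positions": joint angles; "qd": joint speeds; "joint_torque": joint torques, N m; "position": TCP position; "tool_rot": TCP orientation; "ft_force": force on the tool from outside, world axes, zero at the start; "torque": the same for the moment, N m; "grip_width": opening from 0.0 (shut) to 1.0 (fully open); "grip_force": force on a finger pad.
Only numpy, scipy, OpenCV 4.12 (cv2) and the standard library are available. Lean on these libraries where they do the work, as an engineer would, in place of code of your own. Each camera call takes 0.05 s, during which the arm holds its last target. There are 200 camera calls.

## Working session

There is one attempt and no reset: what is moved stays moved. The work goes in short steps, Python scripts to look and compute and a tool call to move; the robot and the scene stay as the last step left them, time stands still between calls to the robot, and variables do not carry over. Pictures are saved under pics/ and viewed, at most 10 in all, crops included, and the job is handed in when it is done.

Besides the shell and the picture viewer there is one more tool, called after "Request:" as a command line: name --pt "numbers of a row" for each row, then --argument value for the rest. arm_command: Moves the arm, as the interface text tells. Its arguments: {"type":"object","properties":{"motion":{"type":"array"},"newtons":{"type":"number"}},"required":["motion"]}

```bash
mkdir -p pics
python3 - <<'E'
from bench import *
import cv2,numpy as np
for n in("top","side"):
    p,d=get_image(n);cv2.imwrite(f"pics/{n}0.png",p[:,:,::-1]);np.save(f"pics/{n}0.npy",d)
    c=camera_params(n);print(n,np.round(c["extrinsics"],3).tolist(),np.round(c["intrinsics"],1).tolist(),c["D"])
s=get_state();print(s)
E
```

```text
top [[-0.019, -0.991, 0.135, 0.368], [-1.0, 0.017, -0.017, 0.06], [0.015, -0.135, -0.991, 1.302], [0.0, 0.0, 0.0, 1.0]] [[428.6, 0.0, 260.7], [0.0, 428.6, 185.6], [0.0, 0.0, 1.0]] [0.03247203 0.         0.         0.         0.        ]
side [[-0.983, -0.133, 0.13, 0.4], [-0.186, 0.653, -0.734, 0.77], [0.012, -0.746, -0.666, 0.718], [0.0, 0.0, 0.0, 1.0]] [[379.3, 0.0, 254.9], [0.0, 379.3, 186.9], [0.0, 0.0, 1.0]] [0.0408694 0.        0.        0.        0.       ]
{'time': 0.1, 'joint_positions': array([ 1.15206945,  0.32176595, -0.07010577,  1.45153696,  0.0225896 ,
        1.37078102, -0.05693528]), 'qd': array([ 0.00182696, -0.00211243, -0.00103727, -0.00223317,  0.00063448,
        0.00097557, -0.00151224]), 'joint_torque': array([ 3.25452438e-04, -4.92571950e+01, -4.05263091e-01, -3.13397312e+01,
       -6.39109709e-02,  3.94800212e-02,  1.31071520e-04]), 'position': array([ 0.27241536, -0.5896553 ,  0.23556797]), 'tool_rot': array([-3.06669959e+00, -6.74250133e-01,  6.88044352e-04]), 'ft_force': array([-0.59165687,  0.40735265,  0.03947186]), 'torque': array([-0.0005705 , -0.00347462,  0.02486418]), 'grip_force': 0.0, 'grip_width': 1.0023624683500878}
```

View pics/top0.png

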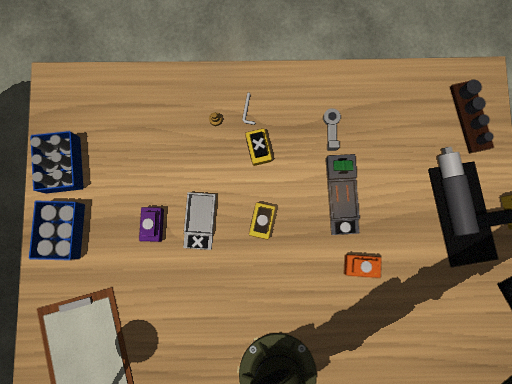

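View pics/side0.png

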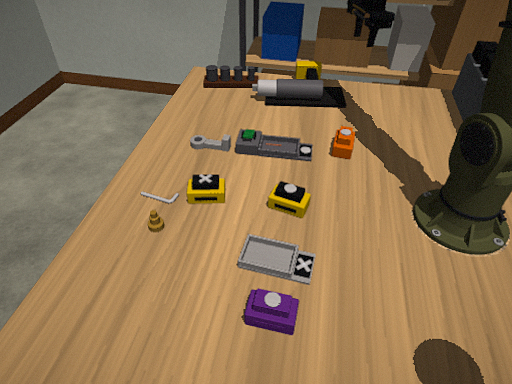

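```bash
cat > h.py <<'E'
import numpy as np,cv2
from bench import *
def cloud(n,d):
    c=camera_params(n);K,D,E=[np.array(c[k],float) for k in("intrinsics","D","extrinsics")]
    v,u=np.mgrid[:384,:512];uv=np.stack([u,v],-1).reshape(-1,1,2).astype(float)
    r=cv2.undistortPoints(uv,K,D).reshape(384,512,2)
    P=np.dstack([r*d[...,None],d])
    return P@E[:3,:3].T+E[:3,3]
def rect(W,box,z0,z1,verb=1):
    u0,v0,u1,v1=box;Q=W[v0:v1,u0:u1].reshape(-1,3);Q=Q[(Q[:,2]>z0)&(Q[:,2]<z1)]
    (c,s,a)=cv2.minAreaRect((Q[:,:2]*1000).astype(np.float32))
    return len(Q),np.round(c,1),np.round(s,1),round(a,1),np.round(np.median(Q,0)*1000,1)
E
python3 - <<'E'
from h import *
p=cv2.imread("pics/top0.png");d=np.load("pics/top0.npy");W=cloud("top",d)
cv2.imwrite("pics/crop.png",cv2.resize(p[90:280,130:390],None,fx=3,fy=3,interpolation=cv2.INTER_CUBIC))
print("table",np.median(W[300:320,150:230,2]))
for n,b in dict(X=(240,120,280,172),O=(243,195,283,247)).items():
    print(n,"rail",rect(W,b,.056,.08));print(n,"all",rect(W,b,.034,.08))
for n,b in dict(dock=(320,145,366,243),tray=(178,183,224,256)).items():
    for z in((.004,.014),(.018,.032),(.034,.05),(.05,.08)):
        try:print(n,z,rect(W,b,*z))
        except Exception as e:print(n,z,'none')
for n,b in dict(foot=(315,100,350,155),ad=(205,108,227,128),hexk=(238,88,258,127)).items():
    print(n,rect(W,b,.007,.08))
E
```

```text
table -0.0006490339300303516
X rail (303, array([662.5,  44. ]), array([70.8, 38.2]), 13.3, array([660.8,  44. ,  64.6]))
X all (649, array([662.3,  43.8]), array([101. ,  59.7]), 12.9, array([657.4,  44.2,  46.2]))
O rail (321, array([437.5,  37.5]), array([37.6, 69.8]), 77.0, array([436.8,  37.3,  64.5]))
O all (689, array([437.6,  37.4]), array([59.7, 99.7]), 76.5, array([436.4,  37.4,  44.9]))
dock (0.004, 0.014) (1298, array([ 518.3, -211.9]), array([139.2, 299.5]), 87.6, array([ 477.9, -210.4,    7.9]))
dock (0.018, 0.032) (344, array([ 528.3, -207.6]), array([252.3,  84.8]), 2.3, array([ 510.5, -199.2,   24.9]))
dock (0.034, 0.05) (479, array([ 609.2, -204.7]), array([99.8, 85.1]), 0.1, array([ 592. , -198.9,   39.9]))
dock (0.05, 0.08) (207, array([ 616.3, -203.4]), array([87.6, 58.2]), 4.4, array([ 595.6, -202.4,   56.1]))
tray (0.004, 0.014) (1266, array([448. , 221.1]), array([135.3, 216.5]), 89.6, array([439.6, 224.8,   7.9]))
tray (0.018, 0.032) (294, array([447.7, 224.2]), array([ 84.4, 153.5]), 85.2, array([463.2, 226.1,  25.5]))
tray (0.034, 0.05) (0, array([0., 0.]), array([0., 0.]), 0.0, array([nan, nan, nan]))
tray (0.05, 0.08) (0, array([0., 0.]), array([0., 0.]), 0.0, array([nan, nan, nan]))
foot (480, array([ 707.4, -184. ]), array([ 94.5, 148.7]), 88.2, array([ 725.8, -182.2,   21.2]))
ad (137, array([763.5, 171.7]), array([39.8, 57.4]), 64.5, array([751. , 172.9,  20. ]))
hexk (93, array([784.6,  78.6]), array([103.6,  34.1]), 8.2, array([773.5,  78.9,   9.1]))
  return _methods._mean(a, axis=axis, dtype=dtype,
  ret = um.true_divide(
```

View pics/crop.png

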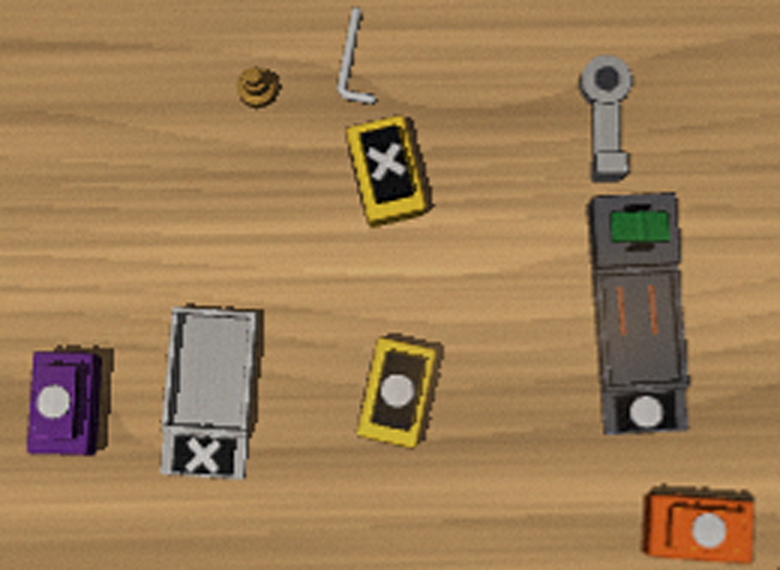

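Run:
```python
from h import *
from scipy.optimize import least_squares
d=np.load("pics/top0.npy");W=cloud("top",d)*1000
def fit(b,x0,far):
    u0,v0,u1,v1=b;Q=W[v0:v1,u0:u1].reshape(-1,3);Q=Q[(Q[:,2]>22)&(Q[:,2]<30)][:,:2]
    def f(p):
        c,s=np.cos(p[2]),np.sin(p[2]);L=(Q-p[:2])@np.array([[c,-s],[s,c]])
        # signed dist to mid-rectangle
        q=np.abs(L)-[59,39];sd=np.where((q>0).all(1),np.hypot(*np.maximum(q,0).T),q.max(1))
        return np.maximum(np.abs(sd)-2.5,0)+.05*np.abs(sd)
    best=min((least_squares(f,[x0[0]+dx,x0[1]+dy,a],loss="soft_l1",x_scale=[5,5,.05],diff_step=1e-4) for a in(-.1,0,.1) for dx in(-8,0,8) for dy in (-5,0,5)),key=lambda r:r.cost)
    p=best.x;c,s=np.cos(p[2]),np.sin(p[2]);L=(Q-p[:2])@np.array([[c,-s],[s,c]])
    print(best.cost,p[:2].round(1),np.degrees(p[2]).round(2),len(Q))
    print("residual>3:",(f(p)>3).sum(), "x pct",np.percentile(L[:,0],[0,5,50,95,100]).round(),"y",np.percentile(L[:,1],[0,5,50,95,100]).round())
    for s_ in(-1,1):
        m=(L[:,1]*s_>30);print(' side',s_,m.sum(),L[m,1].mean().round(1),L[m,1].min().round(1),L[m,1].max().round(1))
        m=(L[:,0]*s_>50)&(abs(L[:,1])<34);print(' end',s_,m.sum(),L[m,0].mean().round(1) if m.any() else 0)
fit((320,176,366,243),(515,-208),0)
fit((178,183,224,256),(463,226),1)
# housing top and rocker
for z in((37,43),(45,80)):
    Q=W[145:190,320:366].reshape(-1,3);Q=Q[(Q[:,2]>z[0])&(Q[:,2]<z[1])]
    print(cv2.minAreaRect(Q[:,:2].astype(np.float32)),Q.mean(0),Q[:,2].max())
from scipy.spatial.transform import Rotation as R
s=get_state();print(R.from_rotvec(s['tool_rot']).as_matrix().round(4))
```

```text
40.45853005668329 [ 498.  -208.5] 2.01 247
residual>3: 3 x pct [-78. -61.   2.  61.  68.] y [-43. -41.  -3.  41.  42.]
 side -1 87 -38.3 -42.8 -30.4
 end -1 43 -59.4
 side 1 83 38.6 32.0 42.2
 end 1 42 58.8
9.003719215876352 [462.3 222.5] -5.01 245
residual>3: 0 x pct [-62. -60.   0.  60.  62.] y [-42. -41.   5.  41.  42.]
 side -1 83 -38.1 -41.8 -30.2
 end -1 40 -58.7
 side 1 94 38.2 30.4 42.5
 end 1 40 58.9
((608.693115234375, -203.66055297851562), (98.46704864501953, 83.23723602294922), 2.9315524101257324) [ 595.21431166 -202.99572884   39.85524898] 42.94727105492812
((614.1727905273438, -202.9571075439453), (94.06057739257812, 62.228515625), 3.9143528938293457) [ 597.88221482 -203.70125926   54.70392814] 67.49599023685393
[[ 9.078e-01  4.194e-01 -8.000e-04]
 [ 4.194e-01 -9.078e-01  1.500e-03]
 [-1.000e-04 -1.700e-03 -1.000e+00]]
```

Candidates: yellow round tag at (262,220), yellow cross tag at (259,143), and purple (148,224) and orange (365,267) decoys. The close crop confirms that the yellow (262,220) goes to the dock (343,205) and the yellow cross pack goes to the tray (200,212).

```bash
cat >> h.py <<'E'
from scipy.spatial.transform import Rotation as R
def go(*targets):  # targets (x,y,z mm,a deg); shift from measured pose, then chained
    s=get_state();M=R.from_rotvec(s['tool_rot']).as_matrix()
    cur=[*(s['position']*1000),np.degrees(np.arctan2(M[1,0],M[0,0]))]
    print("t",round(s['time'],2),"now",np.round(cur,1),"tilt",M[:2,2].round(4))
    for t in targets:
        a=np.radians(cur[3]);d=np.subtract(t,cur)
        print(t,"-> x %.1f y %.1f z %.1f spin %.1f"%(d[0]*np.cos(a)+d[1]*np.sin(a),d[0]*np.sin(a)-d[1]*np.cos(a),-d[2],-d[3]))
        cur=t
E
python3 - <<'E'
from h import *
go((400,-420,200,5),(445,-215,190,-13),(437.5,-10,170,-13),(437.5,37.5,100,-13))
E
```

```text
t 0.1 now [ 272.4 -589.7  235.6   24.8] tilt [-0.0008  0.0015]
(400, -420, 200, 5) -> x 187.0 y -100.5 z 35.6 spin 19.8
(445, -215, 190, -13) -> x 62.7 y -200.3 z 10.0 spin 18.0
(437.5, -10, 170, -13) -> x -53.4 y -198.1 z 20.0 spin -0.0
(437.5, 37.5, 100, -13) -> x -10.7 y -46.3 z 70.0 spin -0.0
```

Request:
arm_command --pt "87 34 -18 6 4" --pt "87 68 -36 13 8" --pt "87 105 -56 20 12" --pt "87 142 -76 28 16" --pt "87 177 -95 35 20" --newtons 25

```text
time: 0.52
position: [0.3935, -0.4285, 0.2009]
tool_rot: [-3.139, -0.125, 0.001]
ft_force: [0.5, -0.1, -0.7]
grip_width: 1.002
grip_force: 0.0
```

Request:
arm_command --pt "87 13 -40 2 4" --pt "87 26 -80 4 8" --pt "87 39 -120 6 12" --pt "87 52 -160 8 15" --pt "87 63 -198 10 18"

```text
time: 0.93
position: [0.4391, -0.2255, 0.1913]
tool_rot: [3.12, -0.365, -0.001]
ft_force: [1.1, 0.6, -0.1]
grip_width: 1.001
grip_force: 0.0
```

Request:
arm_command --pt "87 -11 -40 4 0" --pt "87 -22 -80 8 0" --pt "87 -33 -120 12 0" --pt "87 -43 -160 16 0" --pt "87 -53 -195 20 0"

```text
time: 1.35
position: [0.4314, -0.0231, 0.1714]
tool_rot: [3.121, -0.359, 0.0]
ft_force: [0.2, -0.2, 0.6]
grip_width: 0.999
grip_force: 0.0
```

Run:
```python
from h import *
go((437.5,37.5,110,-13),(437.5,37.5,60,-13))
```

```text
t 1.35 now [431.4 -23.1 171.4 -13.1] tilt [ 0.     -0.0002]
(437.5, 37.5, 110, -13) -> x -7.8 y -60.4 z 61.4 spin -0.1
(437.5, 37.5, 60, -13) -> x 0.0 y -0.0 z 50.0 spin -0.0
```

Request:
arm_command --pt "87 -4 -30 30 0" --pt "87 -8 -58 61 0" --pt "87 -8 -58 61 0" --pt "87 -8 -58 61 0"

```text
time: 1.68
position: [0.4356, 0.0342, 0.1088]
tool_rot: [3.121, -0.354, -0.007]
ft_force: [0.1, -0.1, 0.3]
grip_width: 1.0
grip_force: 0.0
```

Run:
```python
from h import *
go((437.5,37.5,60,-13))
```

```text
t 1.68 now [435.6  34.2 108.8 -13. ] tilt [-0.0043  0.0004]
(437.5, 37.5, 60, -13) -> x 1.1 y -3.7 z 48.8 spin 0.0
```

Request:
arm_command --pt "87 1 -4 20 0" --pt "87 1 -4 40 0" --pt "87 1 -4 49 0" --pt "87 1 -4 49 0" --pt "87 1 -4 49 0"

```text
time: 2.1
position: [0.4396, 0.0354, 0.0621]
tool_rot: [3.12, -0.363, -0.0]
ft_force: [1.1, -0.5, 0.9]
grip_width: 1.004
grip_force: 0.0
```

Run:
```python
from h import *
go((437.5,37.5,60,-13))
p,d=get_image("side");cv2.imwrite("pics/g1.png",cv2.resize(p[100:260,200:400],None,fx=4,fy=3.75)[:,:,::-1])
```

```text
t 2.1 now [439.6  35.4  62.1 -13.3] tilt [-0.0003 -0.0001]
(437.5, 37.5, 60, -13) -> x -2.5 y -1.6 z 2.1 spin -0.3
```

View pics/g1.png

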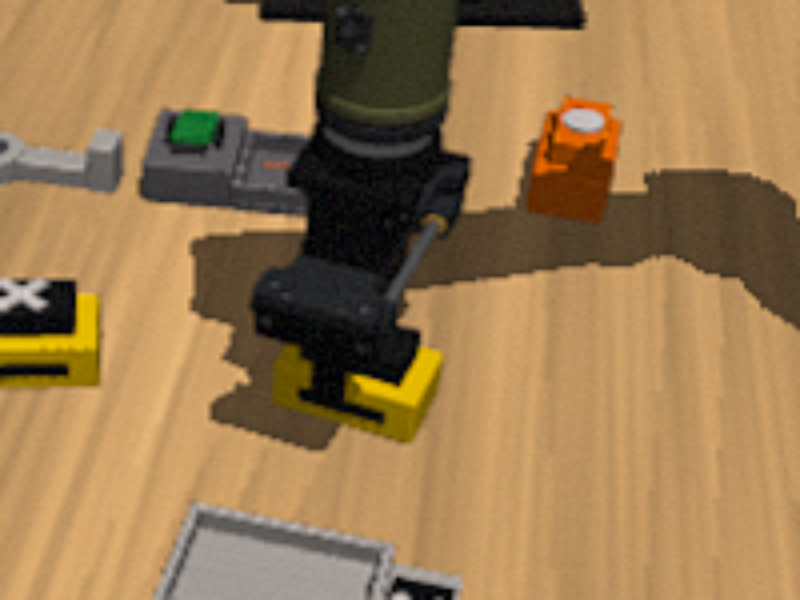

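The gripper straddles the round-tag pack at about (350,370) in the crop. I'll nudge it and close.

Request:
arm_command --pt "70 -2 -2 2 0" --pt "45 -2 -2 2 0" --pt "34 -2 -2 2 0" --pt "30 -2 -2 2 0" --pt "30 -2 -2 2 0" --newtons 30

```text
time: 2.57
position: [0.4382, 0.0385, 0.06]
tool_rot: [3.121, -0.361, 0.001]
ft_force: [-0.3, 0.9, -0.1]
grip_width: 0.71
grip_force: 0.0
```

Request:
arm_command --pt "30 0 0 0 0" --pt "30 0 0 0 0" --pt "30 0 0 0 0" --pt "30 0 0 0 0"

```text
time: 2.9
position: [0.4378, 0.0379, 0.0597]
tool_rot: [3.12, -0.361, -0.0]
ft_force: [-0.2, -2.4, 1.8]
grip_width: 0.432
grip_force: 30.0
```

Run:
```python
from h import *
go((437.5,37.5,130,-13),(470,-85,140,-5),(498,-208.5,130,2.3))
```

```text
t 2.9 now [437.8  37.9  59.7 -13.2] tilt [-0.0003 -0.001 ]
(437.5, 37.5, 130, -13) -> x -0.2 y 0.5 z -70.3 spin -0.2
(470, -85, 140, -5) -> x 59.2 y 112.0 z -10.0 spin -8.0
(498, -208.5, 130, 2.3) -> x 38.7 y 120.6 z 10.0 spin -7.3
```

Request:
arm_command --pt "30 0 0 -8 0" --pt "30 0 0 -25 0" --pt "30 0 0 -45 0" --pt "30 0 0 -62 0" --pt "30 0 0 -70 0"

```text
time: 3.32
position: [0.4386, 0.039, 0.1315]
tool_rot: [-3.121, 0.361, -0.003]
ft_force: [0.9, -0.2, -4.1]
grip_width: 0.432
grip_force: 30.0
```

Request:
arm_command --pt "30 6 12 -2 -1" --pt "30 19 36 -4 -3" --pt "30 33 62 -6 -5" --pt "30 47 88 -8 -7" --pt "30 59 112 -10 -8"

```text
time: 3.73
position: [0.4694, -0.0854, 0.1392]
tool_rot: [3.138, -0.14, -0.002]
ft_force: [0.5, -0.4, -4.1]
grip_width: 0.432
grip_force: 30.0
```

Request:
arm_command --pt "30 8 26 0 -2" --pt "30 17 52 2 -4" --pt "30 26 78 4 -6" --pt "30 34 102 7 -7" --pt "30 39 119 10 -7"

```text
time: 4.15
position: [0.4974, -0.2086, 0.1287]
tool_rot: [3.141, 0.046, -0.002]
ft_force: [-0.1, -0.0, -4.3]
grip_width: 0.436
grip_force: 30.0
```

Request:
arm_command --pt "30 0 0 5 0" --pt "30 0 0 5 0" --pt "30 0 0 5 0"

```text
time: 4.4
position: [0.4971, -0.2043, 0.1237]
tool_rot: [-3.139, -0.05, 0.003]
ft_force: [-0.2, 0.4, -4.1]
grip_width: 0.431
grip_force: 30.0
```

Run:
```python
from h import *
go((498,-208.5,90,2.3))
p,d=get_image("side");cv2.imwrite("pics/g2.png",cv2.resize(p[90:190,200:360],None,fx=5,fy=5)[:,:,::-1])
```

```text
t 4.4 now [ 497.1 -204.3  123.7    1.8] tilt [-0.0021  0.0022]
(498, -208.5, 90, 2.3) -> x 0.7 y 4.2 z 33.7 spin -0.5
```

View pics/g2.png

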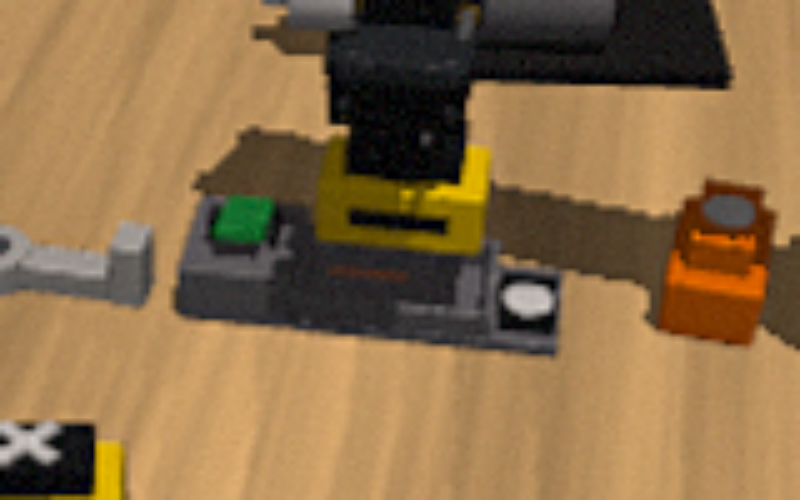

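Request:
arm_command --pt "30 0 2 10 0" --pt "30 0 2 20 0" --pt "30 0 2 26 0" --pt "30 0 2 26 0" --pt "30 0 2 26 0"

```text
time: 4.87
position: [0.4973, -0.2075, 0.0978]
tool_rot: [-3.14, -0.05, 0.003]
ft_force: [0.4, 1.7, -4.6]
grip_width: 0.434
grip_force: 30.0
```

Run:
```python
from h import *
go((498,-208.5,90,2.3));get_image("top");go((498,-208.5,90,2.3));get_image("top");go((498,-208.5,90,2.3))
```

```text
t 4.87 now [ 497.3 -207.5   97.8    1.8] tilt [-0.0016  0.0008]
(498, -208.5, 90, 2.3) -> x 0.7 y 1.0 z 7.8 spin -0.5
t 4.92 now [ 497.8 -207.7   98.5    1.8] tilt [-0.0003  0.0002]
(498, -208.5, 90, 2.3) -> x 0.1 y 0.8 z 8.5 spin -0.5
t 4.97 now [ 498.1 -207.9   98.8    1.8] tilt [ 0.0003 -0.0001]
(498, -208.5, 90, 2.3) -> x -0.1 y 0.6 z 8.8 spin -0.5
```

Request:
arm_command --pt "30 0 0.7 7 -0.5" --pt "30 0 0.7 14 -0.5" --pt "30 0 0.7 20 -0.5" --pt "30 0 0.7 25 -0.5" --pt "30 0 0.7 28 -0.5"

```text
time: 5.38
position: [0.4973, -0.2084, 0.0695]
tool_rot: [-3.14, -0.063, 0.002]
ft_force: [0.2, 0.5, -3.7]
grip_width: 0.436
grip_force: 30.0
```

Request:
arm_command --pt "30 0 0 0.7 0" --pt "30 0 0 1.4 0" --pt "30 0 0 2 0" --pt "30 0 0 2 0"

```text
time: 5.72
position: [0.4981, -0.2088, 0.0689]
tool_rot: [3.141, 0.063, 0.001]
ft_force: [-0.6, -0.4, -4.7]
grip_width: 0.437
grip_force: 30.0
```

Request:
arm_command --pt "30 0 0 0.7 0" --pt "30 0 0 1.4 0" --pt "30 0 0 1.4 0"

```text
time: 5.97
position: [0.4982, -0.2088, 0.0677]
tool_rot: [3.141, 0.063, 0.001]
ft_force: [-1.6, 0.7, -2.5]
grip_width: 0.433
grip_force: 30.0
```

Request:
arm_command --pt "30 0 0 0.6 0" --pt "30 0 0 0.8 0" --pt "30 0 0 0.8 0"

```text
time: 6.22
position: [0.4982, -0.2088, 0.0677]
tool_rot: [3.14, 0.063, 0.001]
ft_force: [-2.8, 0.7, 5.1]
grip_width: 0.436
grip_force: 30.0
```

Request:
arm_command --pt "40 0 0 0 0" --pt "50 0 0 0 0" --pt "65 0 0 0 0" --pt "87 0 0 0 0" --pt "87 0 0 0 0"

```text
time: 6.63
position: [0.498, -0.2088, 0.0665]
tool_rot: [3.141, 0.063, 0.0]
ft_force: [0.5, -0.5, -0.4]
grip_width: 0.67
grip_force: 0.0
```

Request:
arm_command --pt "87 0 0 0 0" --pt "87 0 0 -20 0" --pt "87 0 0 -50 0" --pt "87 0 0 -80 0" --pt "87 0 0 -110 0"

```text
time: 7.05
position: [0.4976, -0.2085, 0.1775]
tool_rot: [-3.141, -0.063, 0.001]
ft_force: [0.1, 0.3, -0.4]
grip_width: 0.981
grip_force: 0.0
```

Run:
```python
from h import *
go((580,-80,140,8),(662.5,44,140,13.2),(662.5,44,70,13.2))
```

```text
t 7.05 now [ 497.6 -208.5  177.5    2.3] tilt [-0.0006  0.0003]
(580, -80, 140, 8) -> x 87.5 y -125.1 z 37.5 spin -5.7
(662.5, 44, 140, 13.2) -> x 99.0 y -111.3 z -0.0 spin -5.2
(662.5, 44, 70, 13.2) -> x 0.0 y 0.0 z 70.0 spin -0.0
```

Request:
arm_command --pt "87 15 -22 4 -1" --pt "87 36 -52 12 -2" --pt "87 58 -83 22 -4" --pt "87 76 -108 32 -5" --pt "87 87 -125 37 -6"

```text
time: 7.47
position: [0.5808, -0.0762, 0.1385]
tool_rot: [-3.131, -0.234, -0.0]
ft_force: [-0.7, 0.9, -0.3]
grip_width: 1.0
grip_force: 0.0
```

Request:
arm_command --pt "87 22 -25 0 -1" --pt "87 47 -53 0 -3" --pt "87 72 -81 0 -4" --pt "87 92 -103 0 -5" --pt "87 99 -111 0 -5"

```text
time: 7.88
position: [0.6631, 0.0503, 0.1393]
tool_rot: [-3.115, -0.373, -0.002]
ft_force: [-1.1, 1.4, 0.1]
grip_width: 1.001
grip_force: 0.0
```

Request:
arm_command --pt "87 0 0 15 0" --pt "87 0 0 32 0" --pt "87 0 0 45 0" --pt "87 0 0 45 0" --pt "87 0 0 45 0"

```text
time: 8.3
position: [0.661, 0.0429, 0.0935]
tool_rot: [3.12, 0.362, -0.004]
ft_force: [-0.6, 0.1, 0.3]
grip_width: 0.999
grip_force: 0.0
```

Run:
```python
from h import *
get_image("side");go((662.5,44,60,13.2))
```

```text
t 8.35 now [661.8  43.2  94.7  13.2] tilt [-0.     -0.0002]
(662.5, 44, 60, 13.2) -> x 0.8 y -0.6 z 34.7 spin 0.0
```

Request:
arm_command --pt "87 1 -1 12 0" --pt "87 1 -1 24 0" --pt "87 1 -1 34 0" --pt "87 1 -1 34 0" --pt "80 1 -1 34 0"

```text
time: 8.77
position: [0.6616, 0.0448, 0.0591]
tool_rot: [-3.12, -0.364, 0.004]
ft_force: [-0.6, -0.7, 0.8]
grip_width: 0.976
grip_force: 0.0
```

Request:
arm_command --pt "60 0 0 0 0" --pt "40 0 0 0 0" --pt "30 0 0 0 0" --pt "30 0 0 0 0" --pt "30 0 0 0 0"

```text
time: 9.18
position: [0.6627, 0.045, 0.0609]
tool_rot: [3.12, 0.364, 0.001]
ft_force: [0.1, 0.2, -0.2]
grip_width: 0.631
grip_force: 0.0
```

Request:
arm_command --pt "30 0 0 0 0" --pt "30 0 0 0 0" --pt "30 0 0 0 0" --pt "30 0 0 0 0"

```text
time: 9.52
position: [0.6628, 0.0443, 0.0607]
tool_rot: [3.12, 0.363, 0.001]
ft_force: [-0.4, -1.4, 0.8]
grip_width: 0.434
grip_force: 30.0
```

Run:
```python
from h import *
go((662.5,44,135,13.2),(562,133,140,4),(462.3,222.5,130,-5),(462.3,222.5,100,-5))
```

```text
t 9.52 now [662.8  44.3  60.7  13.3] tilt [ 0.0006 -0.0008]
(662.5, 44, 135, 13.2) -> x -0.4 y 0.2 z -74.3 spin 0.1
(562, 133, 140, 4) -> x -77.5 y -109.6 z -5.0 spin 9.2
(462.3, 222.5, 130, -5) -> x -93.2 y -96.2 z 10.0 spin 9.0
(462.3, 222.5, 100, -5) -> x 0.0 y -0.0 z 30.0 spin -0.0
```

Request:
arm_command --pt "30 0 0 -8 0" --pt "30 0 0 -25 0" --pt "30 0 0 -45 0" --pt "30 0 0 -65 0" --pt "30 0 0 -74 0"

```text
time: 9.93
position: [0.663, 0.0457, 0.1367]
tool_rot: [-3.12, -0.364, -0.003]
ft_force: [0.5, 0.3, -4.0]
grip_width: 0.431
grip_force: 30.0
```

Request:
arm_command --pt "30 -9 -13 -1 1" --pt "30 -25 -36 -2 3" --pt "30 -43 -61 -3 5" --pt "30 -61 -86 -4 7" --pt "30 -78 -110 -5 9"

```text
time: 10.35
position: [0.5589, 0.1352, 0.1384]
tool_rot: [-3.139, -0.116, 0.004]
ft_force: [-0.1, 1.1, -5.1]
grip_width: 0.437
grip_force: 30.0
```

Request:
arm_command --pt "30 -22 -23 2 2" --pt "30 -45 -47 4 4" --pt "30 -67 -69 6 6" --pt "30 -84 -87 8 8" --pt "30 -93 -96 10 9"

```text
time: 10.77
position: [0.4571, 0.2259, 0.1287]
tool_rot: [-3.139, 0.124, 0.005]
ft_force: [0.3, -0.3, -4.9]
grip_width: 0.431
grip_force: 30.0
```

Request:
arm_command --pt "30 0 0 5 0" --pt "30 0 0 15 0" --pt "30 0 0 25 0" --pt "30 0 0 30 0" --pt "30 0 0 30 0"

```text
time: 11.18
position: [0.4606, 0.2212, 0.0971]
tool_rot: [3.137, -0.132, -0.006]
ft_force: [-0.6, -0.3, -6.2]
grip_width: 0.43
grip_force: 30.0
```

Run:
```python
from h import *
get_image("top");p,d=get_image("top");go((462.3,222.5,68.7,-5))
W=cloud("top",d);print(rect(W,(325,185,366,230),.056,.08))
p,d=get_image("side");cv2.imwrite("pics/g3.png",cv2.resize(p[190:310,180:360],None,fx=4,fy=4)[:,:,::-1])
```

```text
t 11.28 now [461.5 222.2  98.8  -4.8] tilt [-0.0014 -0.0001]
(462.3, 222.5, 68.7, -5) -> x 0.7 y -0.3 z 30.1 spin 0.2
(343, array([ 499. , -206.7]), array([44.1, 71.4]), 86.4, array([ 497.8, -205.9,   71.9]))
```

View pics/g3.png

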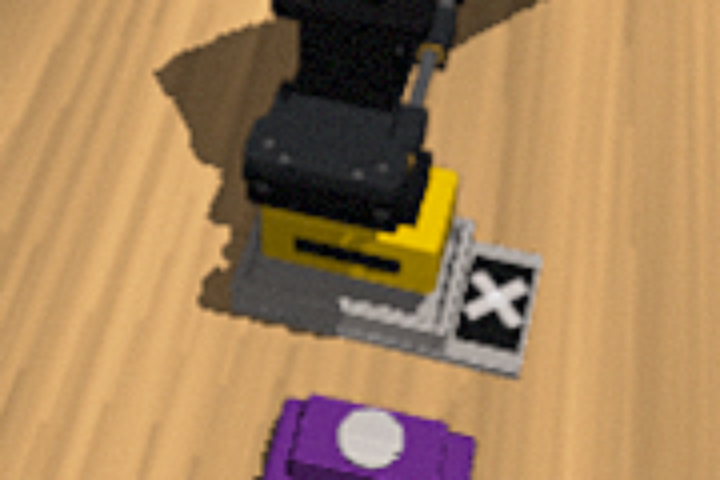

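The cross pack hovers over the tray (yellow block at about (350,230) in the crop), and the round pack lies well in the dock. Now I'll lower it.

Request:
arm_command --pt "30 0.5 0 7 0" --pt "30 0.5 0 14 0" --pt "30 0.5 0 20 0" --pt "30 0.5 0 25 0" --pt "30 0.5 0 28 0"

```text
time: 11.75
position: [0.4613, 0.2226, 0.0703]
tool_rot: [3.138, -0.129, -0.002]
ft_force: [0.1, -0.3, -4.2]
grip_width: 0.433
grip_force: 30.0
```

Request:
arm_command --pt "30 0 0 0.6 0" --pt "30 0 0 1.2 0" --pt "30 0 0 1.6 0" --pt "30 0 0 1.6 0"

```text
time: 12.08
position: [0.462, 0.2229, 0.0701]
tool_rot: [-3.139, 0.129, -0.001]
ft_force: [-0.5, -0.2, -4.2]
grip_width: 0.433
grip_force: 30.0
```

Request:
arm_command --pt "30 0 0 0.6 0" --pt "30 0 0 1.3 0" --pt "30 0 0 1.3 0" --pt "30 0 0 1.3 0"

```text
time: 12.42
position: [0.4619, 0.2228, 0.0686]
tool_rot: [3.139, -0.129, 0.0]
ft_force: [0.2, 0.3, -5.4]
grip_width: 0.434
grip_force: 30.0
```

Request:
arm_command --pt "30 0 0 0.6 0" --pt "30 0 0 0.9 0" --pt "30 0 0 0.9 0"

```text
time: 12.67
position: [0.4619, 0.2229, 0.0686]
tool_rot: [3.138, -0.129, 0.0]
ft_force: [-4.4, -1.4, 6.0]
grip_width: 0.432
grip_force: 30.0
```

Request:
arm_command --pt "40 0 0 0 0" --pt "50 0 0 0 0" --pt "65 0 0 0 0" --pt "87 0 0 0 0" --pt "87 0 0 0 0"

```text
time: 13.08
position: [0.4621, 0.223, 0.0677]
tool_rot: [-3.139, 0.129, -0.001]
ft_force: [0.0, -0.1, -0.6]
grip_width: 0.678
grip_force: 0.0
```

Request:
arm_command --pt "87 0 0 0 0" --pt "87 0 0 -20 0" --pt "87 0 0 -50 0" --pt "87 0 0 -80 0" --pt "87 0 0 -110 0"

```text
time: 13.5
position: [0.4615, 0.2229, 0.1787]
tool_rot: [3.139, -0.128, -0.001]
ft_force: [0.2, -0.4, 0.0]
grip_width: 0.98
grip_force: 0.0
```

Run:
```python
from h import *
print(get_state()['joint_positions'].round(2))
go((500,90,170,-30),(550,-60,150,-60),(594.9,-182,120,-87.6))
go((500,90,170,30),(550,-60,150,60),(594.9,-182,120,92.4))
```

```text
[ 0.1   0.11 -0.63  1.85  0.07  1.21 -2.21]
t 13.5 now [461.5 222.9 178.7  -4.7] tilt [-0.0006 -0.0001]
(500, 90, 170, -30) -> x 49.2 y 129.3 z 8.7 spin 25.3
(550, -60, 150, -60) -> x 118.3 y 104.9 z 20.0 spin 30.0
(594.9, -182, 120, -87.6) -> x 128.1 y 22.1 z 30.0 spin 27.6
t 13.5 now [461.5 222.9 178.7  -4.7] tilt [-0.0006 -0.0001]
(500, 90, 170, 30) -> x 49.2 y 129.3 z 8.7 spin -34.7
(550, -60, 150, 60) -> x -31.7 y 154.9 z 20.0 spin -30.0
(594.9, -182, 120, 92.4) -> x -83.2 y 99.9 z 30.0 spin -32.4
```

Request:
arm_command --pt "60 8 20 1 -7" --pt "40 20 50 3 -14" --pt "20 31 82 5 -21" --pt "0 41 110 7 -28" --pt "0 49 129 9 -34"

```text
time: 13.92
position: [0.5007, 0.0868, 0.1686]
tool_rot: [3.037, 0.799, 0.0]
ft_force: [0.1, 0.2, 0.1]
grip_width: 0.706
grip_force: 0.0
```

Request:
arm_command --pt "0 -6 28 4 -6" --pt "0 -12 60 8 -12" --pt "0 -19 94 12 -18" --pt "0 -26 128 16 -24" --pt "0 -32 155 20 -30"

```text
time: 14.33
position: [0.5486, -0.0637, 0.1485]
tool_rot: [2.727, 1.558, -0.0]
ft_force: [-0.2, 0.3, 0.3]
grip_width: 0.322
grip_force: 0.0
```

Request:
arm_command --pt "0 -17 20 6 -7" --pt "0 -35 42 12 -14" --pt "0 -53 64 18 -21" --pt "0 -71 85 25 -28" --pt "0 -83 100 30 -33"

```text
time: 14.75
position: [0.5917, -0.1865, 0.1178]
tool_rot: [2.173, 2.269, -0.002]
ft_force: [0.3, -1.1, 0.2]
grip_width: 0.015
grip_force: 0.0
```

Request:
arm_command --pt "0 0 0 3 0" --pt "0 0 0 5 0" --pt "0 0 0 5 0" --pt "0 0 0 5 0"

```text
time: 15.08
position: [0.5917, -0.1811, 0.1138]
tool_rot: [-2.175, -2.267, -0.001]
ft_force: [0.2, 0.4, 0.1]
grip_width: 0.008
grip_force: 0.0
```

Run:
```python
from h import *
p,d=get_image("top");go((594.9,-182,80,92.4));W=cloud("top",d)
print("dock pack",rect(W,(325,185,366,230),.056,.08),"tray pack",rect(W,(178,175,228,235),.056,.09),rect(W,(178,175,228,235),.066,.09))
print("tray all",rect(W,(178,175,228,235),.04,.09))
q,_=get_image("side");a=cv2.resize(p[110:250,170:380],None,fx=3,fy=3);b=cv2.resize(q[90:180,190:330],None,fx=2,fy=2)
cv2.imwrite("pics/g4.png",a[:,:,::-1]);cv2.imwrite("pics/g5.png",cv2.resize(b,None,fx=2.5,fy=2.5)[:,:,::-1])
```

```text
t 15.13 now [ 591.9 -181.2  114.1   92.4] tilt [0.0004 0.0002]
(594.9, -182, 80, 92.4) -> x -0.9 y 3.0 z 34.1 spin 0.0
dock pack (242, array([ 487.8, -206.4]), array([49.7, 41.7]), 3.5, array([ 487.1, -206.4,   72.3])) tray pack (338, array([461.5, 223.2]), array([38. , 70.1]), 85.3, array([460.1, 222.6,  71.9])) (321, array([461.5, 223.3]), array([37.8, 70.1]), 85.3, array([460.1, 222.8,  72. ]))
tray all (701, array([461.7, 223.3]), array([ 60.4, 100. ]), 85.2, array([459.8, 220.2,  54. ]))
```

View pics/g4.png

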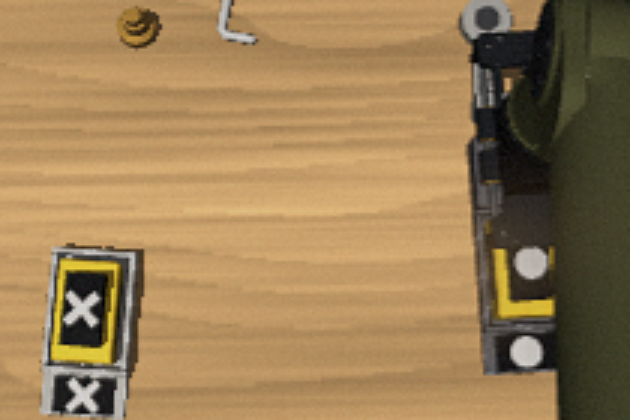

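View pics/g5.png

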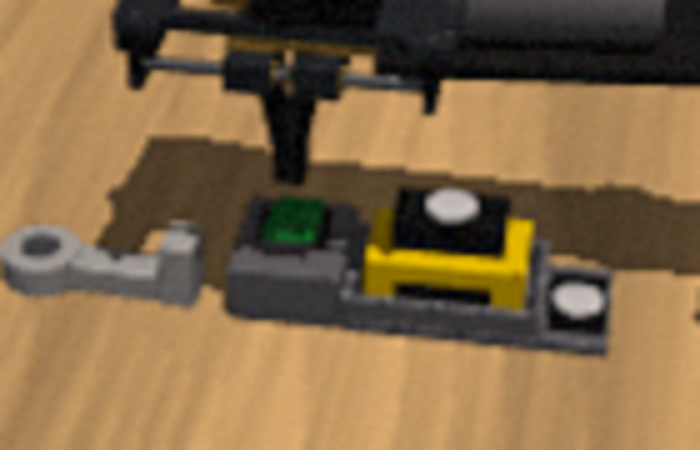

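Both packs lie flat in their nests: the cross pack at (85,308) and the round pack at (528,265) in the top crop. The closed fingers are above the rocker at (293,215) in the side crop.

Request:
arm_command --pt "0 -1 3 10 0" --pt "0 -1 3 20 0" --pt "0 -1 3 28 0" --pt "0 -1 3 33 0" --pt "0 -1 3 33 0"

```text
time: 15.6
position: [0.5933, -0.1835, 0.0784]
tool_rot: [-2.174, -2.263, 0.002]
ft_force: [-0.2, 0.5, -0.6]
grip_width: 0.003
grip_force: 0.0
```

Request:
arm_command --pt "0 0 0 2 0" --pt "0 0 0 4 0" --pt "0 0 0 6 0" --pt "0 0 0 8 0" --pt "0 0 0 10 0"

```text
time: 16.02
position: [0.5952, -0.1831, 0.0712]
tool_rot: [2.176, 2.266, 0.002]
ft_force: [-0.5, 1.7, 2.2]
grip_width: 0.002
grip_force: 1.4
```

Request:
arm_command --pt "0 0 0 1.5 0" --pt "0 0 0 3 0" --pt "0 0 0 4 0"

```text
time: 16.27
position: [0.5953, -0.1829, 0.0672]
tool_rot: [2.175, 2.266, 0.002]
ft_force: [-1.4, 4.1, 4.8]
grip_width: 0.01
grip_force: 2.8
```

Request:
arm_command --pt "0 0 0 1.5 0" --pt "0 0 0 3 0" --pt "0 0 0 3 0"

```text
time: 16.52
position: [0.5954, -0.1828, 0.0658]
tool_rot: [2.175, 2.266, 0.001]
ft_force: [-4.4, 3.5, 11.8]
grip_width: 0.007
grip_force: 6.7
```

Request:
arm_command --pt "0 0 0 1 0" --pt "0 0 0 2 0" --pt "0 0 0 2 0"

```text
time: 16.77
position: [0.5955, -0.1829, 0.0656]
tool_rot: [2.175, 2.265, 0.001]
ft_force: [-8.1, 5.1, 21.9]
grip_width: 0.002
grip_force: 11.2
```

Request:
arm_command --pt "0 0 0 -5 0" --pt "0 0 0 -30 0" --pt "0 0 0 -60 0" --pt "0 0 0 -90 0" --pt "0 0 0 -120 0"

```text
time: 17.18
position: [0.5943, -0.1847, 0.1825]
tool_rot: [2.177, 2.265, -0.002]
ft_force: [0.1, -0.9, 0.9]
grip_width: 0.005
grip_force: 0.0
```

Request:
arm_command --pt "0 -35 0 0 0" --pt "0 -70 0 0 0" --pt "0 -105 0 0 0" --pt "0 -130 0 0 0" --pt "0 -130 0 0 0"

```text
time: 17.6
position: [0.5972, -0.3236, 0.1805]
tool_rot: [2.186, 2.252, -0.008]
ft_force: [-0.8, -0.7, -0.3]
grip_width: 0.003
grip_force: 0.0
```

Run:
```python
from h import *
go()
q,d=get_image("side");W=cloud("side",d)*1000
cv2.imwrite("pics/g6.png",cv2.resize(q[90:180,190:330],None,fx=5,fy=5)[:,:,::-1])
hsv=cv2.cvtColor(q,cv2.COLOR_RGB2HSV);m=cv2.inRange(hsv,(45,80,40),(85,255,255))>0
m[:110]=0;m[160:]=0;m[:,:220]=0;m[:,300:]=0
Q=W[m];a=np.radians(2.4);y=-(Q[:,0]-595.9)*np.sin(a)+(Q[:,1]+204.4)*np.cos(a)
for k in range(-30,30,10):
    s=(y>=k)&(y<k+10);print(k,s.sum(),np.median(Q[s,2]).round(1) if s.any() else '')
```

```text
t 17.6 now [ 597.2 -323.6  180.5   91.7] tilt [-0.002  -0.0056]
-30 16 62.3
-20 22 60.2
-10 26 58.1
0 30 54.7
10 26 52.2
20 28 49.2
```

View pics/g6.png

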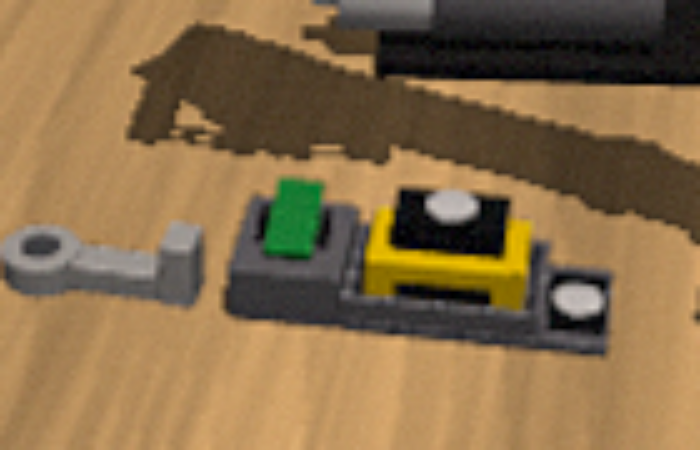

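The rocker at (297,217) now slopes down toward +y by about 0.27 rad, which is fully on. The pack sits flat and the arm is clear.

```bash
python3 -c "
from bench import *
get_image('top');get_image('top');print(close_job())"
```

```text
the job is handed in; nothing more can be done
None
```

I put the round-tag pack in the charging dock and the cross-tag pack in the reject tray, both flat and let go. I then pressed the rocker to on and handed the job in at about 18 s of the 51 s; no verdict came back.

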